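Present a file handle for gluing, hole up

TASK

A file is about to be glued into its new wooden handle: first gently lower the lid of the file case shut, so that no glue gets on the files. Then pick up the loose handle, find which end has the blind hole, turn it so that the hole looks straight up, and finish while still holding it still and upright over the closed case, clear above the lid by a few centimetres. Leave the glue bottle, the tin and the screwdriver where they are.

Things in the scene. Friction and masses are not known exactly. Their poses are not given: they have to be found in the camera images.
- case: Wooden file case fixed to the bench, 150 mm (its x) by 200 mm (its y) by 55 mm high without the lid, open at the top, files on a bed inside. Origin: centre of its underside, which stands on the rubber mat (3 mm thick, its top at z = 0.003). Its x axis points from the latch side to the hinge side, z up. With the 8 mm lid shut its top is flat, 64 mm above the origin. Only a thin brass latch plate (seen, 16 mm high) stands 5 mm out from the middle of the lid's free edge.
- lid (a joint): Angle of the case's lid in rad: 0 = shut flat on the case, about 1.57 = standing upright. A wooden board 150 by 200 by 8 mm, 0.2 kg. It starts between 0.7 and 1.25. The hinge is stiff: the lid stays where it is left, and takes about 1 N at its free edge to move down; it has no knob, and can be pushed down on its outer face.
- lid_hinge (a point): Middle of the lid's hinge line, on the case's +x rim at the lid's underside. The hinge line runs along the case's y axis.
- lid_edge (a point): Middle of the lid's free edge, on its outer (upper when shut) face; 150 mm from the hinge line along the lid and 8 mm above its underside.
- handle: Loose octagonal file handle of pale bare wood, 100 mm long, 36 mm across flats, about 90 g, lying on one flat on the mat with one pair of flats upright (so it can be gripped across 36 mm). Origin: its middle, on the axis, 18 mm above the mat when lying. Its x axis runs along it and points out of the end that has the blind hole (an octagonal hole 16 mm across, 45 mm deep, for a file's tang); the other end is plain. It may lie in any direction.
- hole (a point): Centre of the mouth of the handle's blind hole, 50 mm from the handle's middle.
- foot (a point): Centre of the handle's plain end, 50 mm from the handle's middle.
- glue: Bystander: white glue bottle, 48 mm diameter, 130 mm tall, standing at the far edge of the mat. Origin: centre of its underside. Leave alone.
- tin: Bystander: closed round steel tin, 66 mm diameter, 32 mm high, on the near side of the mat. Origin: centre of its underside. Leave alone.
- screwdriver: Bystander: screwdriver lying on the far right of the mat, about 200 mm long and up to 30 mm high. Origin: under the middle of it. Leave alone.
Mind the look-alikes: they are no part of the job. Of the things that look like the case, the larger one is meant. There is more than one size of the handle; the job needs the larger.

How it is judged:
By the outcome, as a careful person would: the job done as asked, in the order asked, and still so for the second after the job is handed in, while the arm keeps its last pose, push and grip.
It also fails if it takes over 72 s, if anything falls off the work surface, if the arm or the gripper's body presses on something with over 40 N, if the wrist force passes 120 N, or if a joint passes its speed limit or range.

ROBOT

A 6-joint arm with a two-finger parallel gripper is mounted at the origin on the work surface. World frame = base frame: x ahead of the robot, y to its left, z up, the work surface at z = 0. Lengths are in mm, angles in rad, forces in N, time in s.
With the tool pointing down it reaches from about 275 to 1000 mm from the base axis. Payload 8.4 kg.
Tool frame: the origin (TCP) lies between the finger pads; the fingertips stand 8 mm ahead of it and the grasp point (between the pads) lies 11 mm behind it (tcp_to_tips is the distance from the TCP to the fingertips, in mm); z points along the fingers, y is the line along which they close (so a half turn about z gives the same grasp; the last joint's range is limited). The gripper opens to 85 mm and grips with 20 to 120 N. Pads are 22 mm wide; open, the fingers measure 114 mm over their backs; the gripper's body (76 mm by 85 mm) begins 54 mm behind the grasp point. The pads swing forward as they close: fully open they stand 13 mm farther back than shut.
Start: joints at [1.124, 0.353, 1.633, -0, 1.155, -0.002], TCP at [268.922, 564.189, 239.281] pointing down, gripper open.
Joint ranges: [-2.63, 2.63], [-0.92, 2.1], [0.06, 2.66], [-1.3, 4.44], [0, 2.69], [-3.02, 3.02]. Speed limits (rad/s): [2.22, 2.22, 2.79, 3.14, 3.14, 3.14].

INTERFACE

Orientations are given as [roll, pitch, yaw] about the fixed x, y, z axes, in that order (R = Rz(yaw) Ry(pitch) Rx(roll)).
In Python, from rig import * gives the robot as it stands.
- The arm moves only by the tool step_arm, never from a script. Its argument "motion" is a list of rows, each an object with "claw": the finger opening in mm, from 0 to 85.4; "delta_pos": the shift along the tool's x, y, z in mm, a list of three; "turn": the turn about the tool's z in rad. In form: [{"claw": claw, "delta_pos": [dx, dy, dz], "turn": turn}, ...]. A call has 1 to 8 rows; each row shifts and turns the commanded pose from where the row before left it, along the tool's axes as they then stand; what a row does not reach is not made up. A row lasts 1/12 s, in which the tool goes at most 41.7 mm and 7.16 degrees, less where a joint would pass 70% of its speed; a pose out of reach is approached as far as the arm can. A call is refused whole if a number of a shift passes 41.7 or a number of a turn 0.125, either way. A call with a gripper value outside its range is refused whole. The fingers move at their own pace and stop on an object; "force" is the grip in N (left out, the last holds). Time passes only in rows, so rows that do not move let the fingers close. It gives the time, the measured TCP pose, the force, the opening and the grip force at its end, in the units of the state.
- sense(): the state, without advancing time (a new reading comes with each control period).
- grab_frame(name): name is "scene" or "top"; returns a dict with "img" (400x640x3 uint8, red, green, blue), "vertical_fov" (degrees; the focal length in pixels is half the picture's height over the tangent of half this angle, whatever the lens; pixels are square), "cx", "cy" (the principal point, pixels), "R" (3x3) and "t" (3): a world point X has camera coordinates R X + t. Camera axes: x right, y down, z forward; pixel columns grow to the right and rows downward; lengths in mm; the calibration is good to about 2 mm. A picture is of the moment at which its call begins. There is no depth.
- sign_off(): hands the job in; it is judged then, once.
The state is a dict: "clock": time; "qpos": joint angles; "qvel": joint speeds; "joint_efforts": joint torques, N m; "eef_pos": TCP position; "tcp_rot": TCP orientation; "contact_force": force on the tool from outside, world axes, zero at the start; "wrist_torque": the same for the moment, N m; "opening": opening from 0.0 (shut) to 1.0 (fully open); "grasp_force": force on a finger pad.
Only numpy, scipy, OpenCV 4.12 (cv2) and the standard library are available. Lean on these libraries where they do the work, as an engineer would, in place of code of your own. Each camera call takes 0.05 s, during which the arm holds its last target. There are 200 camera calls.

## Working session

There is one attempt and no reset: what is moved stays moved. The work goes in short steps, Python scripts to look and compute and a tool call to move; the robot and the scene stay as the last step left them, time stands still between calls to the robot, and variables do not carry over. Pictures are saved under pics/ and viewed, at most 10 in all, crops included, and the job is handed in when it is done.

Besides the shell and the picture viewer there is one more tool, called after ">>>" by a JSON object that holds its "name" and its "arguments", one argument or row to a line. step_arm: Moves the arm, as the interface text tells. Its arguments: {"type":"object","properties":{"motion":{"type":"array","items":{"type":"object","properties":{"claw":{"type":"number"},"delta_pos":{"type":"array","items":{"type":"number"}},"turn":{"type":"number"}}}},"force":{"type":"number"}},"required":["motion"]}

```bash
mkdir -p pics; ls; cat > h.py <<'E'
from rig import *
import numpy as np, cv2, pickle
def K(f):
    h=f["img"].shape[0]; return h/2/np.tan(np.radians(f["vertical_fov"])/2)
def ray(f,u,v):
    d=np.array([(u-f["cx"])/K(f),(v-f["cy"])/K(f),1.]); R=np.array(f["R"]); t=np.array(f["t"])
    return -R.T@t, R.T@d
def onz(f,u,v,z):
    o,d=ray(f,u,v); return o+d*(z-o[2])/d[2]
def tri(f,p,g,q):
    o1,d1=ray(f,*p); o2,d2=ray(g,*q)
    s=np.linalg.lstsq(np.c_[d1,-d2],o2-o1,rcond=None)[0]
    a,b=o1+s[0]*d1,o2+s[1]*d2
    return (a+b)/2,np.linalg.norm(a-b)
def proj(f,X):
    c=np.array(f["R"])@X+f["t"]; return K(f)*c[:2]/c[2]+[f["cx"],f["cy"]]
def save(f,n): cv2.imwrite(n,cv2.cvtColor(f["img"],cv2.COLOR_RGB2BGR))
E
python3 - <<'E'
from h import *
for n in("scene","top"):
    f=grab_frame(n); pickle.dump(f,open(n+".pkl","wb")); save(f,f"pics/{n}1.png")
    print(n,K(f),f["cx"],f["cy"],ray(f,f["cx"],f["cy"]))
print(sense())
E
```

```text
pics
scene 435.8507660534204 321.5897781794169 201.12163513118762 (array([1320.62722465,  -45.94457088,  542.68133387]), array([-0.85108974,  0.00882352, -0.52494609]))
top 400.3733180374139 314.3275903420109 192.7061331568334 (array([ 414.97106516,  -47.4478306 , 1063.24538023]), array([ 0.17552477, -0.00979344, -0.9844263 ]))
{'clock': 0.1, 'qpos': array([ 1.12358431e+00,  3.53562214e-01,  1.63401936e+00,  1.72649975e-05,
        1.15518103e+00, -2.41226328e-03]), 'qvel': array([-0.00130649, -0.00106497, -0.00300092,  0.00044683,  0.00104081,
        0.00145194]), 'joint_efforts': array([ 1.83527838e-03, -6.06353331e+01, -3.42826617e+01,  8.44297415e-05,
        4.06529551e-03,  5.40954647e-05]), 'eef_pos': array([268.75823832, 563.8360814 , 238.66444337]), 'tcp_rot': array([-3.14042274e+00, -1.86092157e-05,  2.69678591e+00]), 'contact_force': array([-0.11360517,  0.83826681,  0.5016977 ]), 'wrist_torque': array([ 0.01423217,  0.00098079, -0.00422785]), 'grasp_force': 0.0, 'opening': 1.0011109562753062}
```

View pics/scene1.png

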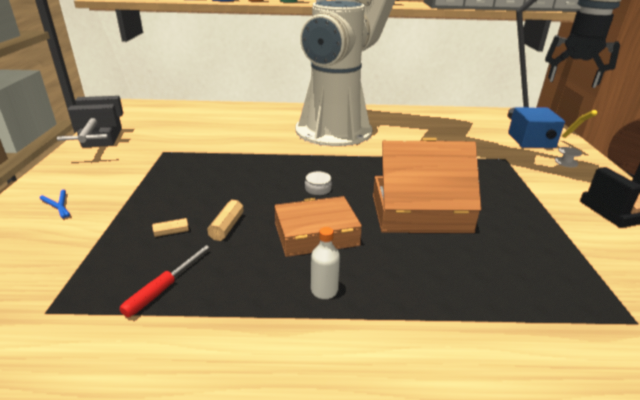

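View pics/top1.png

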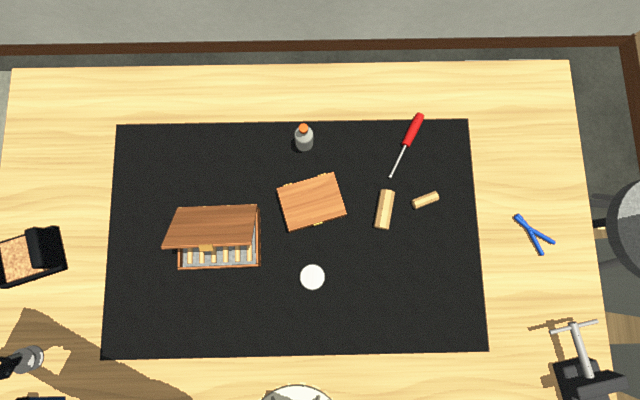

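The scene picture shows the large case (375–478, 140–232) with its lid raised and hinge side facing the camera. The large handle is at about (226,220), the small one at (170,228). In the top picture the case is at (180–260, 205–270) and the large handle at (384,209). I'll enlarge both.

```bash
python3 - <<'E'
from h import *
S=pickle.load(open("scene.pkl","rb"))["img"];T=pickle.load(open("top.pkl","rb"))["img"]
def c(im,u,v,w,h): return cv2.resize(im[v:v+h,u:u+w],(400,300),interpolation=cv2.INTER_CUBIC)
o=np.vstack([np.hstack([c(S,360,130,132,99+0),c(T,155,195,116,87)]),np.hstack([c(S,196,190,64,48+8)[:300],c(T,360,180,64,56)])])
cv2.imwrite("pics/crop1.png",o[...,::-1])
E
```

```text
(no output)
```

View pics/crop1.png

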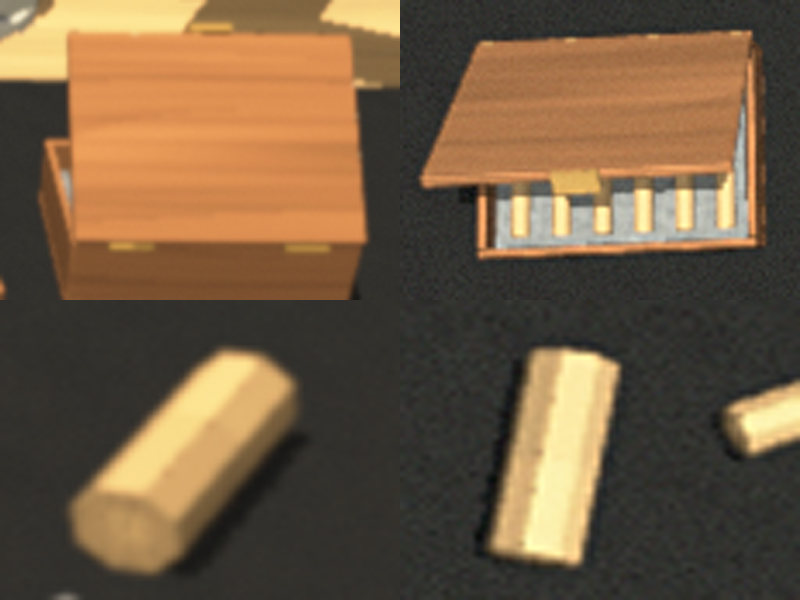

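```bash
cat > m.py <<'E'
from h import *
S=pickle.load(open("scene.pkl","rb"));T=pickle.load(open("top.pkl","rb"))
if __name__=="__main__":
    np.set_printoptions(precision=1,suppress=True)
    for n,p,q in[("free+y",(475.5,141.5),(161.4,247)),("free-y",(383.1,141),(250.7,244.9)),("hinge+y",(481,209.9),(178.2,207.2)),("hinge-y",(385.7,209.2),(256.5,204.3))]:
        print(n,*tri(S,p,T,q))
    print("rim",onz(T,178.2,269,58),onz(T,260.3,265.5,58))
    for f,(u,v,w,h) in((S,(200,195,50,50)),(T,(368,182,34,52))):
        im=f["img"][v:v+h,u:u+w]; m=((im[...,0]>100)&(im[...,0]>im[...,2].astype(int)+25)).astype(np.uint8)
        c=max(cv2.findContours(m,0,1)[0],key=cv2.contourArea)+[u,v]
        r=cv2.minAreaRect(c.astype(np.float32)); print("handle",r); b=cv2.boxPoints(r)
        if f is T:
            for z in (39,21): print(z,onz(T,*r[0],z)); print(np.array([onz(T,*x,z) for x in b]))
            # top flat edges by ray
    # plain end face centre in scene view & in top corners
    for n,u,v,z in(("topflat",  531-400,350,39),("",590-400,350,39),("",540-400,560,39),("",577-400,560,39)):
        print(onz(T,360+u*.16,180+(v-300)*56/300,z))
    for u,v in((222,348),(265,352),(110,495),(155,492)): print("S",onz(S,196+u*.16,190+(v-300)*56/300,39))
E
python3 m.py
```

```text
free+y [459.5 286.6 168.4] 4.466533966912451
free-y [460.   89.3 165.7] 3.6983276020852855
hinge+y [563.6 288.8  61.6] 4.915058290715074
hinge-y [566.9  91.6  61.2] 4.646110445558638
rim [409.9 281.4  58. ] [414.3  79.6  58. ]
handle ((225.1800079345703, 219.260009765625), (19.400001525878906, 46.20000457763672), 36.869895935058594)
handle ((384.3734130859375, 208.4779815673828), (15.120859146118164, 39.965335845947266), 9.865806579589844)
39 [ 552.8 -237.7   39. ]
[[ 505.8 -207.4   39. ]
 [ 608.1 -230.    39. ]
 [ 600.5 -268.5   39. ]
 [ 498.4 -245.3   39. ]]
21 [ 555.2 -241.1   21. ]
[[ 507.4 -210.2   21. ]
 [ 611.5 -233.2   21. ]
 [ 603.8 -272.4   21. ]
 [ 499.9 -248.8   21. ]]
[ 603.2 -231.4   39. ]
[ 602.8 -256.    39. ]
[ 501.1 -230.    39. ]
[ 500.8 -245.2   39. ]
S [ 502.4 -235.7   39. ]
S [ 505.  -220.2   39. ]
S [ 608.1 -252.5   39. ]
S [ 605.7 -238.7   39. ]
```

```bash
python3 - <<'E'
from m import *
np.set_printoptions(precision=1,suppress=True)
P=lambda u,v:(196+u*.16,190+(v-300)*56/300)
for z in(21,28.5):
  for a,b in(((222,348),(72,510)),((298,390),(180,565))):
    A,B=onz(S,*P(*a),z),onz(S,*P(*b),z); d=B-A; print(z,A,B,np.arctan2(d[1],d[0]))
f=T; 
im=cv2.resize(f["img"][180:236,360:424],None,fx=4,fy=4,interpolation=cv2.INTER_CUBIC).astype(int)
m=((im[...,0]>90)&(im[...,0]>im[...,2]+20))
L=[];Rr=[]
for r in range(60,180,4):
    c=np.where(m[r,:150])[0]; L.append((c[0],r)); Rr.append((c[-1],r))
for E_,z in((L,28.5),(Rr,28.5)):
    W=np.array([onz(T,360+u/4,180+v/4,z)[:2] for u,v in E_]); k=np.polyfit(W[:,0],W[:,1],1); print("top edge slope",k[0],"y at 553",np.polyval(k,553))
# ends along axis
for r,z in ((np.where(m[:,95])[0],39),(np.where(m[:,85])[0],39)): print(onz(T,360+95/4,180+r[0]/4,z),onz(T,360+95/4,180+r[-1]/4,z))
print(proj(T,np.array([553,-240,21])),proj(S,np.array([553,-240,21])))
E
```

```text
21 [ 473.2 -242.5   21. ] [ 593.  -270.1   21. ] -0.2265865003206257
21 [ 505.3 -209.9   21. ] [ 626.6 -228.4   21. ] -0.15168913772565265
28.5 [ 485.4 -239.7   28.5] [ 603.4 -266.9   28.5] -0.22658650032062547
28.5 [ 517.1 -207.5   28.5] [ 636.6 -225.8   28.5] -0.15168913772565273
top edge slope -0.22868493227728082 y at 553 -220.99208551819007
top edge slope -0.22514498992064072 y at 553 -260.65524142496054
[ 604.6 -238.7   39. ] [ 499.8 -233.4   39. ]
[ 603.3 -238.7   39. ] [ 501.8 -233.5   39. ]
[384.  209.3] [226.  218.6]
```

>>> {"name": "step_arm", "arguments": {
  "motion": [
    {"claw": 0,"turn": -0.111,"delta_pos": [0,0,0]},
    {"claw": 0,"turn": -0.111,"delta_pos": [0,0,0]},
    {"claw": 0,"turn": -0.111,"delta_pos": [0,0,0]},
    {"claw": 0,"turn": -0.111,"delta_pos": [0,0,0]},
    {"claw": 0,"turn": 0,"delta_pos": [-18,-30,0]},
    {"claw": 0,"turn": 0,"delta_pos": [-18,-30,0]},
    {"claw": 0,"turn": 0,"delta_pos": [-18,-30,0]},
    {"claw": 0,"turn": 0,"delta_pos": [-18,-30,0]}
  ]
}}

```text
clock: 0.77
eef_pos: [341.0, 442.7, 238.8]
tcp_rot: [-3.141, -0.0, -3.142]
contact_force: [0.4, -0.4, 0.6]
opening: 0.001
grasp_force: 0.0
```

>>> {"name": "step_arm", "arguments": {
  "motion": [
    {"claw": 0,"turn": 0,"delta_pos": [-17.5,-32,0]},
    {"claw": 0,"turn": 0,"delta_pos": [-17.5,-32,0]},
    {"claw": 0,"turn": 0,"delta_pos": [-17.5,-32,0]},
    {"claw": 0,"turn": 0,"delta_pos": [-17.5,-32,0]},
    {"claw": 0,"turn": 0,"delta_pos": [-17.5,-32,0]},
    {"claw": 0,"turn": 0,"delta_pos": [-17.5,-32,0]},
    {"claw": 0,"turn": 0,"delta_pos": [-17.5,-32,0]},
    {"claw": 0,"turn": 0,"delta_pos": [-17.5,-32,0]}
  ]
}}

```text
clock: 1.43
eef_pos: [481.0, 186.2, 239.1]
tcp_rot: [-3.141, -0.0, 3.141]
contact_force: [0.5, 0.4, 0.1]
opening: 0.0
grasp_force: 0.0
```

>>> {"name": "step_arm", "arguments": {
  "motion": [
    {"claw": 0,"turn": 0,"delta_pos": [0,0,15]},
    {"claw": 0,"turn": 0,"delta_pos": [0,0,15]},
    {"claw": 0,"turn": 0,"delta_pos": [0,0,15]},
    {"claw": 0,"turn": 0,"delta_pos": [0,0,8]},
    {"claw": 0,"turn": 0,"delta_pos": [0,0,5]},
    {"claw": 0,"turn": 0,"delta_pos": [0,0,5]},
    {"claw": 0,"turn": 0,"delta_pos": [0,0,3]},
    {"claw": 0,"turn": 0,"delta_pos": [0,0,2]}
  ]
}}

```text
clock: 2.1
eef_pos: [480.7, 188.3, 171.3]
tcp_rot: [3.142, 0.0, 3.141]
contact_force: [0.4, -0.6, -0.4]
opening: -0.001
grasp_force: 0.0
```

>>> {"name": "step_arm", "arguments": {
  "motion": [
    {"claw": 0,"turn": 0,"delta_pos": [0,0,4.5]},
    {"claw": 0,"turn": 0,"delta_pos": [0,0,4.5]},
    {"claw": 0,"turn": 0,"delta_pos": [4.5,0,4.5]},
    {"claw": 0,"turn": 0,"delta_pos": [4.5,0,4.5]},
    {"claw": 0,"turn": 0,"delta_pos": [4,0,4.7]},
    {"claw": 0,"turn": 0,"delta_pos": [4,0,4.7]},
    {"claw": 0,"turn": 0,"delta_pos": [3.6,0,5]},
    {"claw": 0,"turn": 0,"delta_pos": [3.6,0,5]}
  ]
}}

```text
clock: 2.77
eef_pos: [455.9, 188.0, 133.4]
tcp_rot: [-3.142, -0.0, 3.141]
contact_force: [1.5, 0.7, 0.5]
opening: -0.003
grasp_force: 0.4
```

>>> {"name": "step_arm", "arguments": {
  "motion": [
    {"claw": 0,"turn": 0,"delta_pos": [3,0,5.5]},
    {"claw": 0,"turn": 0,"delta_pos": [3,0,5.5]},
    {"claw": 0,"turn": 0,"delta_pos": [2.5,0,5.6]},
    {"claw": 0,"turn": 0,"delta_pos": [2.5,0,5.6]},
    {"claw": 0,"turn": 0,"delta_pos": [2,0,6]},
    {"claw": 0,"turn": 0,"delta_pos": [2,0,6]},
    {"claw": 0,"turn": 0,"delta_pos": [1,0,4]},
    {"claw": 0,"turn": 0,"delta_pos": [1,0,3]}
  ]
}}

```text
clock: 3.43
eef_pos: [439.2, 188.0, 92.0]
tcp_rot: [-3.141, -0.0, 3.141]
contact_force: [1.3, -0.5, 0.4]
opening: -0.001
grasp_force: 0.3
```

```bash
python3 - <<'E'
from h import *
f=grab_frame("scene");save(f,"pics/scene2.png")
E
```

```text
(no output)
```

View pics/scene2.png

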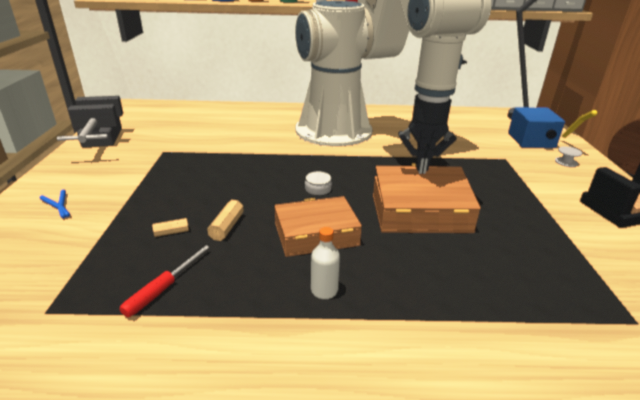

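The lid is following the fingertips (at about (424,172)) and is almost shut. I'll finish slowly.

>>> {"name": "step_arm", "arguments": {
  "motion": [
    {"claw": 0,"turn": 0,"delta_pos": [0.3,0,3]},
    {"claw": 0,"turn": 0,"delta_pos": [0.3,0,3]},
    {"claw": 0,"turn": 0,"delta_pos": [0,0,2.5]},
    {"claw": 0,"turn": 0,"delta_pos": [0,0,2.5]},
    {"claw": 0,"turn": 0,"delta_pos": [0,0,2]},
    {"claw": 0,"turn": 0,"delta_pos": [0,0,1.5]},
    {"claw": 0,"turn": 0,"delta_pos": [0,0,1]},
    {"claw": 0,"turn": 0,"delta_pos": [0,0,1]}
  ]
}}

```text
clock: 4.15
eef_pos: [438.8, 188.0, 76.1]
tcp_rot: [-3.142, -0.0, 3.141]
contact_force: [-1.7, 0.1, 0.7]
opening: 0.001
grasp_force: 0.3
```

>>> {"name": "step_arm", "arguments": {
  "motion": [
    {"claw": 0,"turn": 0,"delta_pos": [0,0,0.7]},
    {"claw": 0,"turn": 0,"delta_pos": [0,0,0.7]},
    {"claw": 0,"turn": 0,"delta_pos": [0,0,0.5]},
    {"claw": 0,"turn": 0,"delta_pos": [0,0,0]}
  ]
}}

```text
clock: 4.48
eef_pos: [438.9, 188.1, 74.5]
tcp_rot: [-3.142, 0.0, 3.141]
contact_force: [-1.7, -0.1, 3.0]
opening: 0.003
grasp_force: 1.9
```

>>> {"name": "step_arm", "arguments": {
  "motion": [
    {"claw": 0,"turn": 0,"delta_pos": [0,0,0.5]},
    {"claw": 0,"turn": 0,"delta_pos": [0,0,0.5]},
    {"claw": 0,"turn": 0,"delta_pos": [0,0,0]}
  ]
}}

```text
clock: 4.73
eef_pos: [438.9, 188.1, 74.4]
tcp_rot: [3.141, 0.0, 3.141]
contact_force: [-4.7, -1.4, 18.1]
opening: -0.003
grasp_force: 8.9
```

>>> {"name": "step_arm", "arguments": {
  "motion": [
    {"claw": 0,"turn": 0,"delta_pos": [0,0,-10]},
    {"claw": 0,"turn": 0,"delta_pos": [0,0,-38]},
    {"claw": 0,"turn": 0,"delta_pos": [0,0,-38]},
    {"claw": 70,"turn": 0,"delta_pos": [0,0,-38]},
    {"claw": 70,"turn": 0,"delta_pos": [-8,-40,0]},
    {"claw": 70,"turn": 0,"delta_pos": [-8,-40,0]},
    {"claw": 70,"turn": 0,"delta_pos": [-8,-40,0]},
    {"claw": 70,"turn": 0,"delta_pos": [-8,-40,0]}
  ]
}}

```text
clock: 5.4
eef_pos: [471.0, 26.6, 198.2]
tcp_rot: [3.142, 0.002, -3.141]
contact_force: [1.2, 0.5, 0.4]
opening: 0.711
grasp_force: 0.0
```

>>> {"name": "step_arm", "arguments": {
  "motion": [
    {"claw": 70,"turn": 0,"delta_pos": [-8,-40,0]},
    {"claw": 70,"turn": 0,"delta_pos": [-8,-40,0]},
    {"claw": 70,"turn": 0,"delta_pos": [-8,-40,0]},
    {"claw": 70,"turn": 0,"delta_pos": [-8,-40,0]},
    {"claw": 70,"turn": 0,"delta_pos": [-8,-40,0]},
    {"claw": 70,"turn": 0,"delta_pos": [-8,-40,0]},
    {"claw": 70,"turn": 0.1125,"delta_pos": [0,-20,0]},
    {"claw": 70,"turn": 0.1125,"delta_pos": [0,0,0]}
  ]
}}

```text
clock: 6.07
eef_pos: [518.9, -236.4, 197.6]
tcp_rot: [-3.14, 0.002, 2.908]
contact_force: [-0.2, 0.5, 0.5]
opening: 0.827
grasp_force: 0.0
```

```bash
python3 - <<'E'
from h import *
print({k:v for k,v in sense().items() if k in("clock","eef_pos","tcp_rot","qpos","contact_force")})
f=grab_frame("scene");save(f,"pics/scene3.png")
E
```

```text
{'clock': 6.0667, 'qpos': array([-4.29444794e-01,  3.11848888e-01,  1.79415434e+00, -1.32417518e-03,
        1.03378705e+00, -1.76586140e+00]), 'eef_pos': array([ 518.93534071, -236.41507217,  197.57817248]), 'tcp_rot': array([-3.14012597e+00,  1.54703401e-03,  2.90789045e+00]), 'contact_force': array([-0.21307284,  0.54181917,  0.45136708])}
```

View pics/scene3.png

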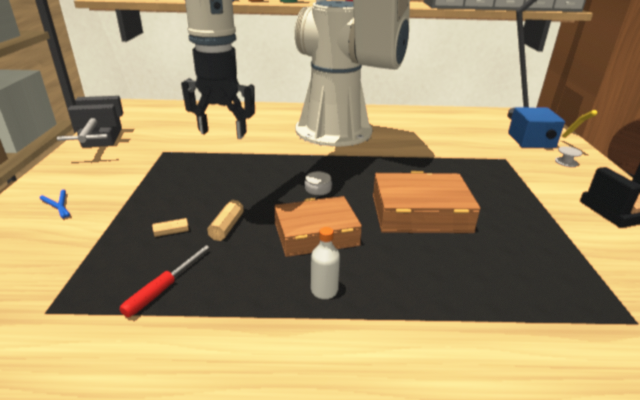

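>>> {"name": "step_arm", "arguments": {
  "motion": [
    {"claw": 70,"turn": 0,"delta_pos": [0,3,30]},
    {"claw": 70,"turn": 0,"delta_pos": [0,0,35]},
    {"claw": 70,"turn": 0,"delta_pos": [0,0,35]},
    {"claw": 70,"turn": 0,"delta_pos": [0,0,35]},
    {"claw": 70,"turn": 0,"delta_pos": [0,0,20]},
    {"claw": 70,"turn": 0,"delta_pos": [0,0,12]},
    {"claw": 70,"turn": 0,"delta_pos": [0,0,6]},
    {"claw": 70,"turn": 0,"delta_pos": [0,0,0]}
  ]
}}

```text
clock: 6.78
eef_pos: [519.0, -228.7, 23.8]
tcp_rot: [3.141, -0.001, 2.917]
contact_force: [0.7, 0.2, 1.4]
opening: 0.816
grasp_force: 0.0
```

```bash
python3 - <<'E'
from h import *
f=grab_frame("top");g=grab_frame("scene")
c=lambda im,u,v,w,h: cv2.resize(im[v:v+h,u:u+w],(400,400),interpolation=cv2.INTER_CUBIC)
cv2.imwrite("pics/crop2.png",np.hstack([c(g["img"],170,150,110,110),c(f["img"],335,150,110,110)])[...,::-1])
E
```

```text
(no output)
```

View pics/crop2.png

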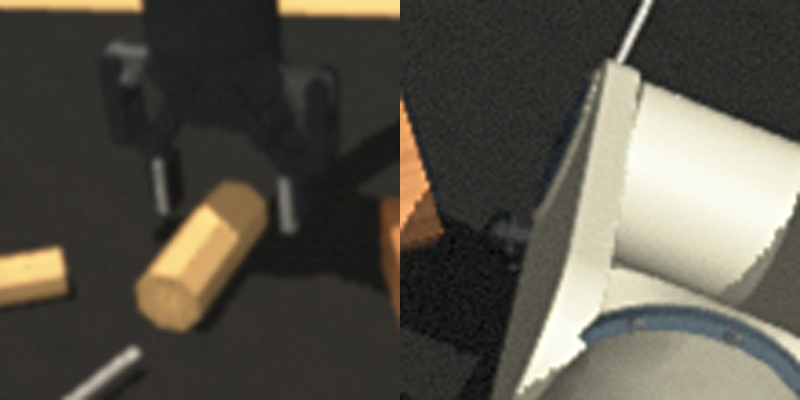

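>>> {"name": "step_arm", "arguments": {
  "motion": [
    {"claw": 70,"turn": 0,"delta_pos": [0,0,5]},
    {"claw": 70,"turn": 0,"delta_pos": [0,0,4]},
    {"claw": 50,"turn": 0,"delta_pos": [0,0,0]},
    {"claw": 30,"turn": 0,"delta_pos": [0,0,0]},
    {"claw": 20,"turn": 0,"delta_pos": [0,0,0]},
    {"claw": 20,"turn": 0,"delta_pos": [0,0,0]},
    {"claw": 20,"turn": 0,"delta_pos": [0,0,0]},
    {"claw": 20,"turn": 0,"delta_pos": [0,0,0]}
  ],
  "force": 25
}}

```text
clock: 7.55
eef_pos: [519.3, -229.2, 15.7]
tcp_rot: [-3.141, 0.0, 2.916]
contact_force: [-1.8, 0.4, 5.2]
opening: 0.418
grasp_force: 25.3
```

The crop shows the fingers straddling the handle, and the end face toward the camera, at about (170,302) in the crop, is plain. So the hole points toward the robot. The tool can't tilt, so the handle has to pivot in a light grip: I'll press its hole end on the closed case's edge, then press the foot against the case wall. First I'll re-grip nearer the middle.

>>> {"name": "step_arm", "arguments": {
  "motion": [
    {"claw": 60,"turn": 0,"delta_pos": [0,0,0]},
    {"claw": 60,"turn": 0,"delta_pos": [0,0,0]},
    {"claw": 60,"turn": 0,"delta_pos": [-8,0,-1]},
    {"claw": 60,"turn": 0,"delta_pos": [-8,0,0]},
    {"claw": 60,"turn": 0,"delta_pos": [-7.5,0,0]},
    {"claw": 20,"turn": 0,"delta_pos": [0,0,0]},
    {"claw": 20,"turn": 0,"delta_pos": [0,0,0]},
    {"claw": 20,"turn": 0,"delta_pos": [0,0,0]}
  ],
  "force": 20
}}

```text
clock: 8.22
eef_pos: [542.4, -234.4, 16.3]
tcp_rot: [-3.142, 0.0, 2.916]
contact_force: [1.9, -1.0, 0.5]
opening: 0.418
grasp_force: 20.1
```

>>> {"name": "step_arm", "arguments": {
  "motion": [
    {"claw": 20,"turn": 0,"delta_pos": [0,0,0]},
    {"claw": 20,"turn": 0,"delta_pos": [0,0,0]},
    {"claw": 20,"turn": 0,"delta_pos": [0,0,-10]},
    {"claw": 20,"turn": 0,"delta_pos": [0,0,-20]},
    {"claw": 20,"turn": 0,"delta_pos": [0,0,-30]},
    {"claw": 20,"turn": 0,"delta_pos": [0,0,-30]},
    {"claw": 20,"turn": 0,"delta_pos": [0,0,-30]},
    {"claw": 20,"turn": 0,"delta_pos": [0,0,-10]}
  ]
}}

```text
clock: 8.88
eef_pos: [543.5, -235.0, 151.0]
tcp_rot: [-3.141, 0.005, 2.916]
contact_force: [1.2, -0.3, -0.7]
opening: 0.416
grasp_force: 20.1
```

>>> {"name": "step_arm", "arguments": {
  "motion": [
    {"claw": 20,"turn": -0.1225,"delta_pos": [0,0,0]},
    {"claw": 20,"turn": -0.1225,"delta_pos": [0,0,0]},
    {"claw": 20,"turn": 0,"delta_pos": [0,38,0]},
    {"claw": 20,"turn": 0,"delta_pos": [0,38,0]},
    {"claw": 20,"turn": 0,"delta_pos": [0,38,0]},
    {"claw": 20,"turn": 0,"delta_pos": [0,38,0]},
    {"claw": 20,"turn": 0,"delta_pos": [0,38,0]},
    {"claw": 20,"turn": 0,"delta_pos": [0,38,0]}
  ]
}}

```text
clock: 9.55
eef_pos: [536.5, -4.7, 146.1]
tcp_rot: [3.142, -0.001, -3.123]
contact_force: [0.6, 0.3, -0.8]
opening: 0.413
grasp_force: 20.2
```

>>> {"name": "step_arm", "arguments": {
  "motion": [
    {"claw": 20,"turn": 0,"delta_pos": [0,38,0]},
    {"claw": 20,"turn": 0,"delta_pos": [0,38,0]},
    {"claw": 20,"turn": 0,"delta_pos": [0,38,0]},
    {"claw": 20,"turn": 0,"delta_pos": [0,38,0]},
    {"claw": 20,"turn": 0,"delta_pos": [-15,38,0]},
    {"claw": 20,"turn": 0,"delta_pos": [-25,0,0]},
    {"claw": 20,"turn": 0,"delta_pos": [-20,0,0]},
    {"claw": 20,"turn": 0,"delta_pos": [0,0,0]}
  ]
}}

```text
clock: 10.22
eef_pos: [596.8, 185.9, 146.3]
tcp_rot: [3.141, 0.002, -3.121]
contact_force: [-0.7, -1.0, 0.2]
opening: 0.416
grasp_force: 20.4
```

```bash
python3 - <<'E'
from h import *
f=grab_frame("top");g=grab_frame("scene")
c=lambda im,u,v,w,h: cv2.resize(im[v:v+h,u:u+w],(400,400),interpolation=cv2.INTER_CUBIC)
cv2.imwrite("pics/crop3.png",np.hstack([c(g["img"],360,110,130,130),c(f["img"],150,150,130,130)])[...,::-1])
E
```

```text
(no output)
```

View pics/crop3.png

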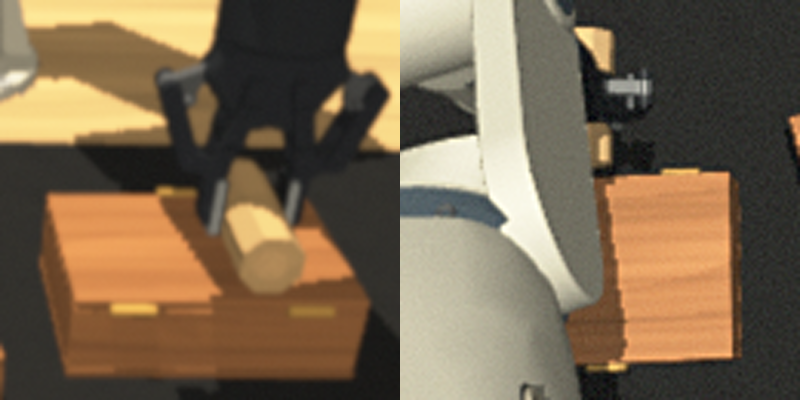

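```bash
python3 - <<'E'
from m import *
print(onz(T,215,205.9,167),onz(T,257.3,205.9,67),onz(T,211,207,67), onz(T,304,135,130))
E
```

```text
[548.79400981 168.3971934  167.        ] [561.6858424   86.46893971  67.        ] [561.13093934 202.42782454  67.        ] [724.25483428 -34.51184635 130.        ]
```

>>> {"name": "step_arm", "arguments": {
  "motion": [
    {"claw": 20,"turn": 0,"delta_pos": [0,0,25]},
    {"claw": 20,"turn": 0,"delta_pos": [0,0,25]},
    {"claw": 20,"turn": 0,"delta_pos": [0,0,12]},
    {"claw": 20,"turn": 0,"delta_pos": [0,0,4]},
    {"claw": 20,"turn": 0,"delta_pos": [0,0,2]},
    {"claw": 20,"turn": 0,"delta_pos": [0,0,2]},
    {"claw": 20,"turn": 0,"delta_pos": [0,0,2]},
    {"claw": 20,"turn": 0,"delta_pos": [0,0,0]}
  ]
}}

```text
clock: 10.98
eef_pos: [594.7, 184.6, 75.3]
tcp_rot: [3.142, 0.002, -3.122]
contact_force: [-1.5, -1.6, 3.7]
opening: 0.419
grasp_force: 20.0
```

>>> {"name": "step_arm", "arguments": {
  "motion": [
    {"claw": 20,"turn": 0,"delta_pos": [0,0,2]},
    {"claw": 20,"turn": 0,"delta_pos": [0,0,2]},
    {"claw": 20,"turn": 0,"delta_pos": [0,0,2]}
  ]
}}

```text
clock: 11.23
eef_pos: [596.4, 184.8, 69.9]
tcp_rot: [3.141, 0.005, -3.122]
contact_force: [3.8, -3.2, 5.6]
opening: 0.419
grasp_force: 21.0
```

>>> {"name": "step_arm", "arguments": {
  "motion": [
    {"claw": 20,"turn": 0,"delta_pos": [0,0,2]},
    {"claw": 20,"turn": 0,"delta_pos": [0,0,2]},
    {"claw": 20,"turn": 0,"delta_pos": [0,0,2]},
    {"claw": 20,"turn": 0,"delta_pos": [0,0,2]},
    {"claw": 20,"turn": 0,"delta_pos": [0,0,2]},
    {"claw": 20,"turn": 0,"delta_pos": [0,0,2]},
    {"claw": 20,"turn": 0,"delta_pos": [0,0,1]}
  ]
}}

```text
clock: 11.82
eef_pos: [597.3, 184.9, 57.2]
tcp_rot: [3.141, 0.007, -3.122]
contact_force: [4.4, -3.2, 6.8]
opening: 0.413
grasp_force: 23.7
```

```bash
python3 - <<'E'
from h import *
f=grab_frame("top");g=grab_frame("scene")
c=lambda im,u,v,w,h: cv2.resize(im[v:v+h,u:u+w],(400,400),interpolation=cv2.INTER_CUBIC)
cv2.imwrite("pics/crop4.png",np.hstack([c(g["img"],360,130,130,130),c(f["img"],150,150,130,130)])[...,::-1])
E
```

```text
(no output)
```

View pics/crop4.png

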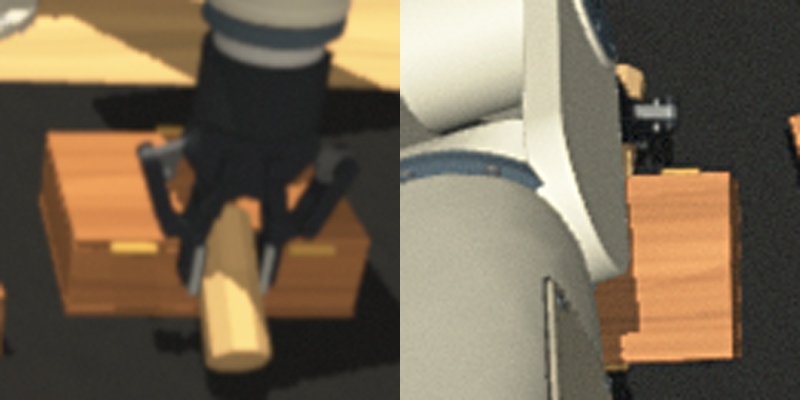

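The scene crop shows the handle tilted about 40° with the hole end up and the foot at (237,355). Next I'll carry it over to the latch side and push the foot against that wall, away from the latch.

>>> {"name": "step_arm", "arguments": {
  "motion": [
    {"claw": 20,"turn": 0,"delta_pos": [-3,0,-10]},
    {"claw": 20,"turn": 0,"delta_pos": [0,0,-30]},
    {"claw": 20,"turn": 0,"delta_pos": [0,0,-30]},
    {"claw": 20,"turn": 0,"delta_pos": [0,0,-30]},
    {"claw": 20,"turn": 0,"delta_pos": [36,-8,0]},
    {"claw": 20,"turn": 0,"delta_pos": [36,-8,0]},
    {"claw": 20,"turn": 0,"delta_pos": [36,-7,0]},
    {"claw": 20,"turn": 0,"delta_pos": [36,-7,0]}
  ]
}}

```text
clock: 12.58
eef_pos: [452.4, 151.8, 156.0]
tcp_rot: [3.141, 0.001, -3.123]
contact_force: [-0.7, -0.2, -1.4]
opening: 0.418
grasp_force: 22.7
```

>>> {"name": "step_arm", "arguments": {
  "motion": [
    {"claw": 20,"turn": 0,"delta_pos": [36,-7,0]},
    {"claw": 20,"turn": 0,"delta_pos": [36,-7,0]},
    {"claw": 20,"turn": 0,"delta_pos": [36,-5,0]},
    {"claw": 20,"turn": 0,"delta_pos": [10,0,0]},
    {"claw": 20,"turn": 0,"delta_pos": [0,0,30]},
    {"claw": 20,"turn": 0,"delta_pos": [0,0,30]},
    {"claw": 20,"turn": 0,"delta_pos": [0,0,20]},
    {"claw": 20,"turn": 0,"delta_pos": [0,0,0]}
  ]
}}

```text
clock: 13.25
eef_pos: [334.6, 130.4, 73.3]
tcp_rot: [-3.14, -0.004, -3.122]
contact_force: [-1.2, -0.2, -1.1]
opening: 0.417
grasp_force: 22.7
```

>>> {"name": "step_arm", "arguments": {
  "motion": [
    {"claw": 20,"turn": 0,"delta_pos": [-8,0,1]},
    {"claw": 20,"turn": 0,"delta_pos": [-6,0,1]},
    {"claw": 20,"turn": 0,"delta_pos": [-4,0,1]},
    {"claw": 20,"turn": 0,"delta_pos": [-4,0,0]},
    {"claw": 20,"turn": 0,"delta_pos": [-4,0,0]},
    {"claw": 20,"turn": 0,"delta_pos": [-4,0,0]},
    {"claw": 20,"turn": 0,"delta_pos": [-3,0,0]},
    {"claw": 20,"turn": 0,"delta_pos": [-3,0,0]}
  ]
}}

```text
clock: 13.92
eef_pos: [359.7, 129.0, 70.8]
tcp_rot: [-3.137, -0.025, -3.124]
contact_force: [-44.4, 12.4, 14.3]
opening: 0.417
grasp_force: 35.5
```

>>> {"name": "step_arm", "arguments": {
  "motion": [
    {"claw": 20,"turn": 0,"delta_pos": [-3,0,0]},
    {"claw": 20,"turn": 0,"delta_pos": [-3,0,0]},
    {"claw": 20,"turn": 0,"delta_pos": [-3,0,0]},
    {"claw": 20,"turn": 0,"delta_pos": [-3,0,0]}
  ]
}}

```text
clock: 14.25
eef_pos: [373.7, 130.1, 71.1]
tcp_rot: [-3.138, -0.021, -3.124]
contact_force: [-32.6, 12.0, 9.0]
opening: 0.421
grasp_force: 26.0
```

>>> {"name": "step_arm", "arguments": {
  "motion": [
    {"claw": 20,"turn": 0,"delta_pos": [-2,0,0]},
    {"claw": 20,"turn": 0,"delta_pos": [-2,0,0]},
    {"claw": 20,"turn": 0,"delta_pos": [-2,0,0]}
  ]
}}

```text
clock: 14.5
eef_pos: [383.4, 131.0, 71.9]
tcp_rot: [-3.14, -0.014, -3.124]
contact_force: [-25.1, 8.9, 6.6]
opening: 0.417
grasp_force: 19.4
```

```bash
python3 - <<'E'
from h import *
f=grab_frame("top");g=grab_frame("scene")
c=lambda im,u,v,w,h: cv2.resize(im[v:v+h,u:u+w],(400,400),interpolation=cv2.INTER_CUBIC)
cv2.imwrite("pics/crop5.png",np.hstack([c(g["img"],360,90,130,130),c(f["img"],190,220,100,100)])[...,::-1])
E
```

```text
(no output)
```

View pics/crop5.png

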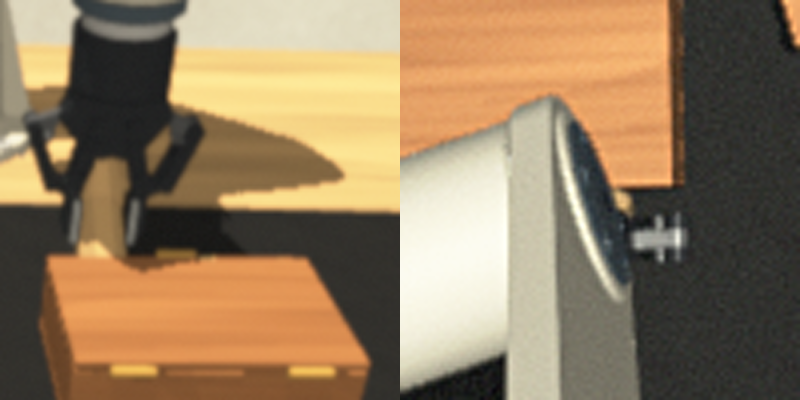

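The handle is almost upright in the fingers, its body seen at crop (105,210), and the lid is shut. I'll keep pushing until it's flush with the wall.

>>> {"name": "step_arm", "arguments": {
  "motion": [
    {"claw": 20,"turn": 0,"delta_pos": [-2,0,0]},
    {"claw": 20,"turn": 0,"delta_pos": [-2,0,0]},
    {"claw": 20,"turn": 0,"delta_pos": [-2,0,0]}
  ]
}}

```text
clock: 14.85
eef_pos: [389.3, 131.0, 71.9]
tcp_rot: [-3.14, -0.014, -3.124]
contact_force: [-27.2, 7.5, 6.7]
opening: 0.412
grasp_force: 19.2
```

>>> {"name": "step_arm", "arguments": {
  "motion": [
    {"claw": 20,"turn": 0,"delta_pos": [-1,0,0]},
    {"claw": 20,"turn": 0,"delta_pos": [-1,0,0]}
  ]
}}

```text
clock: 15.02
eef_pos: [391.0, 131.0, 71.8]
tcp_rot: [-3.14, -0.014, -3.124]
contact_force: [-27.4, 8.9, 6.4]
opening: 0.414
grasp_force: 19.3
```

>>> {"name": "step_arm", "arguments": {
  "motion": [
    {"claw": 20,"turn": 0,"delta_pos": [-1,0,0]},
    {"claw": 20,"turn": 0,"delta_pos": [-1,0,0]}
  ]
}}

```text
clock: 15.18
eef_pos: [392.7, 130.9, 71.8]
tcp_rot: [-3.14, -0.015, -3.124]
contact_force: [-25.2, 6.8, 5.2]
opening: 0.413
grasp_force: 19.5
```

>>> {"name": "step_arm", "arguments": {
  "motion": [
    {"claw": 20,"turn": 0,"delta_pos": [-1,0,0]},
    {"claw": 20,"turn": 0,"delta_pos": [0,0,0]}
  ]
}}

```text
clock: 15.35
eef_pos: [393.6, 130.9, 71.7]
tcp_rot: [-3.139, -0.015, -3.124]
contact_force: [-24.4, 7.5, 4.7]
opening: 0.415
grasp_force: 19.6
```

>>> {"name": "step_arm", "arguments": {
  "motion": [
    {"claw": 20,"turn": 0,"delta_pos": [-1,0,0]},
    {"claw": 20,"turn": 0,"delta_pos": [-1,0,0]}
  ]
}}

```text
clock: 15.52
eef_pos: [395.0, 130.9, 71.6]
tcp_rot: [-3.139, -0.016, -3.124]
contact_force: [-30.3, 8.9, 5.9]
opening: 0.414
grasp_force: 19.3
```

>>> {"name": "step_arm", "arguments": {
  "motion": [
    {"claw": 20,"turn": 0,"delta_pos": [-1,0,0]},
    {"claw": 20,"turn": 0,"delta_pos": [0,0,0]}
  ]
}}

```text
clock: 15.68
eef_pos: [396.1, 131.0, 71.5]
tcp_rot: [-3.14, -0.016, -3.124]
contact_force: [-27.8, 8.4, 4.5]
opening: 0.41
grasp_force: 19.4
```

>>> {"name": "step_arm", "arguments": {
  "motion": [
    {"claw": 20,"turn": 0,"delta_pos": [10,0,0]},
    {"claw": 20,"turn": 0,"delta_pos": [12,0,0]},
    {"claw": 20,"turn": 0,"delta_pos": [8,0,0]},
    {"claw": 20,"turn": 0,"delta_pos": [0,0,3]},
    {"claw": 20,"turn": 0,"delta_pos": [0,0,3]},
    {"claw": 20,"turn": 0,"delta_pos": [0,0,0]}
  ]
}}

```text
clock: 16.18
eef_pos: [374.9, 131.7, 66.3]
tcp_rot: [3.141, 0.001, -3.122]
contact_force: [1.1, -0.1, -0.7]
opening: 0.409
grasp_force: 20.4
```

>>> {"name": "step_arm", "arguments": {
  "motion": [
    {"claw": 20,"turn": 0,"delta_pos": [0,0,2]},
    {"claw": 20,"turn": 0,"delta_pos": [0,0,2]}
  ]
}}

```text
clock: 16.35
eef_pos: [374.7, 131.6, 62.2]
tcp_rot: [3.141, 0.001, -3.122]
contact_force: [-0.0, -0.1, -0.9]
opening: 0.412
grasp_force: 20.4
```

>>> {"name": "step_arm", "arguments": {
  "motion": [
    {"claw": 20,"turn": 0,"delta_pos": [0,0,1.5]},
    {"claw": 20,"turn": 0,"delta_pos": [0,0,1.5]}
  ]
}}

```text
clock: 16.52
eef_pos: [374.2, 131.5, 59.0]
tcp_rot: [-3.142, -0.0, -3.122]
contact_force: [-0.4, 0.7, -0.9]
opening: 0.409
grasp_force: 20.4
```

>>> {"name": "step_arm", "arguments": {
  "motion": [
    {"claw": 20,"turn": 0,"delta_pos": [0,0,1.5]},
    {"claw": 20,"turn": 0,"delta_pos": [0,0,1.5]}
  ]
}}

```text
clock: 16.68
eef_pos: [374.0, 131.5, 56.1]
tcp_rot: [-3.142, -0.0, -3.122]
contact_force: [-0.1, 0.1, -1.3]
opening: 0.407
grasp_force: 20.4
```

>>> {"name": "step_arm", "arguments": {
  "motion": [
    {"claw": 20,"turn": 0,"delta_pos": [0,0,1]},
    {"claw": 20,"turn": 0,"delta_pos": [0,0,1]}
  ]
}}

```text
clock: 16.85
eef_pos: [374.0, 131.5, 54.1]
tcp_rot: [-3.142, -0.0, -3.122]
contact_force: [-0.2, 0.5, -0.5]
opening: 0.411
grasp_force: 20.4
```

>>> {"name": "step_arm", "arguments": {
  "motion": [
    {"claw": 20,"turn": 0,"delta_pos": [0,0,1]},
    {"claw": 20,"turn": 0,"delta_pos": [0,0,1]}
  ]
}}

```text
clock: 17.02
eef_pos: [374.0, 131.5, 52.2]
tcp_rot: [3.142, 0.0, -3.122]
contact_force: [0.1, 1.0, -0.4]
opening: 0.409
grasp_force: 20.4
```

>>> {"name": "step_arm", "arguments": {
  "motion": [
    {"claw": 20,"turn": 0,"delta_pos": [0,0,1]},
    {"claw": 20,"turn": 0,"delta_pos": [0,0,1]}
  ]
}}

```text
clock: 17.18
eef_pos: [374.0, 131.5, 50.2]
tcp_rot: [3.142, 0.0, -3.122]
contact_force: [-0.6, 0.3, -0.3]
opening: 0.413
grasp_force: 20.4
```

>>> {"name": "step_arm", "arguments": {
  "motion": [
    {"claw": 20,"turn": 0,"delta_pos": [0,0,1]},
    {"claw": 20,"turn": 0,"delta_pos": [0,0,1]}
  ]
}}

```text
clock: 17.35
eef_pos: [374.1, 131.5, 48.2]
tcp_rot: [3.142, 0.0, -3.122]
contact_force: [-0.7, 0.8, -0.6]
opening: 0.411
grasp_force: 20.4
```

>>> {"name": "step_arm", "arguments": {
  "motion": [
    {"claw": 20,"turn": 0,"delta_pos": [0,0,1]},
    {"claw": 20,"turn": 0,"delta_pos": [0,0,1]}
  ]
}}

```text
clock: 17.52
eef_pos: [374.0, 131.5, 46.2]
tcp_rot: [3.142, 0.0, -3.122]
contact_force: [0.2, 1.0, -0.8]
opening: 0.41
grasp_force: 20.4
```

>>> {"name": "step_arm", "arguments": {
  "motion": [
    {"claw": 20,"turn": 0,"delta_pos": [0,0,1]},
    {"claw": 20,"turn": 0,"delta_pos": [0,0,1]}
  ]
}}

```text
clock: 17.68
eef_pos: [374.0, 131.5, 44.2]
tcp_rot: [-3.142, -0.0, -3.122]
contact_force: [0.2, -0.3, -0.5]
opening: 0.406
grasp_force: 20.4
```

>>> {"name": "step_arm", "arguments": {
  "motion": [
    {"claw": 20,"turn": 0,"delta_pos": [0,0,1]},
    {"claw": 20,"turn": 0,"delta_pos": [0,0,1]}
  ]
}}

```text
clock: 17.85
eef_pos: [374.0, 131.5, 42.2]
tcp_rot: [-3.142, 0.0, -3.122]
contact_force: [0.4, -1.2, -0.8]
opening: 0.413
grasp_force: 20.4
```

>>> {"name": "step_arm", "arguments": {
  "motion": [
    {"claw": 20,"turn": 0,"delta_pos": [0,0,1]},
    {"claw": 20,"turn": 0,"delta_pos": [0,0,1]}
  ]
}}

```text
clock: 18.02
eef_pos: [374.0, 131.5, 40.2]
tcp_rot: [-3.142, 0.0, -3.122]
contact_force: [-0.3, 0.2, -0.7]
opening: 0.412
grasp_force: 20.4
```

>>> {"name": "step_arm", "arguments": {
  "motion": [
    {"claw": 20,"turn": 0,"delta_pos": [0,0,1]},
    {"claw": 20,"turn": 0,"delta_pos": [0,0,1]}
  ]
}}

```text
clock: 18.18
eef_pos: [374.0, 131.5, 38.2]
tcp_rot: [-3.142, 0.0, -3.122]
contact_force: [-0.4, 0.6, 3.2]
opening: 0.409
grasp_force: 20.8
```

>>> {"name": "step_arm", "arguments": {
  "motion": [
    {"claw": 20,"turn": 0,"delta_pos": [0,0,-30]},
    {"claw": 20,"turn": 0,"delta_pos": [0,0,-40]},
    {"claw": 20,"turn": 0,"delta_pos": [0,0,-40]},
    {"claw": 20,"turn": 0,"delta_pos": [0,0,0]}
  ]
}}

```text
clock: 18.52
eef_pos: [377.5, 132.7, 154.2]
tcp_rot: [3.139, 0.009, -3.122]
contact_force: [2.6, 1.4, 0.1]
opening: 0.41
grasp_force: 20.6
```

```bash
python3 - <<'E'
from h import *
f=grab_frame("top");g=grab_frame("scene");pickle.dump((f,g),open("l.pkl","wb"))
p=sense()["eef_pos"];print(p)
for dz in(16,0,-8,-41,-46): print(dz,proj(g,p+[0,0,dz]),proj(f,p+[0,0,dz]))
u,v=proj(g,p).astype(int)
im=g["img"].astype(int)
m=(im[...,0]>im[...,2]*1.35)&(im[...,0]>70)
for r in range(v-60,v+50,3): print(r,"".join("#" if x else "." for x in m[r,u-30:u+30]))
E
```

```text
[375.10239829 131.88110491 149.66304914]
16 [396.42296985 126.42808831] [230.03462816 284.36827879]
0 [395.65416218 132.90734704] [231.47970898 284.01084156]
-8 [395.27452127 136.10683596] [232.18324954 283.83682251]
-41 [393.74109519 149.03004764] [234.95953473 283.15011512]
-46 [393.51322825 150.95043547] [235.36337024 283.05022739]
72 ............................................................
75 ............................................................
78 ............................................................
81 ............................................................
84 ............................................................
87 ............................................................
90 ............................................................
93 ............................................................
96 ............................................................
99 ............................................................
102 ............................................................
105 ##########...#########........................########
[... 931 characters left out ...]
##################################################
153 ############################################################
156 ############################################################
159 ............................................................
162 ............................................................
165 ............................................................
168 ............................................................
171 ..............................................##############
174 .........###################################################
177 .........###################################################
180 .........###################################################
```

```bash
python3 - <<'E'
from h import *
f,g=pickle.load(open("l.pkl","rb"))
c=lambda im,u,v,w,h: cv2.resize(im[v:v+h,u:u+w],(400,600),interpolation=cv2.INTER_CUBIC)
cv2.imwrite("pics/crop6.png",np.hstack([c(g["img"],370,90,54,81),c(f["img"],208,250,54,81)])[...,::-1])
E
```

```text
(no output)
```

View pics/crop6.png

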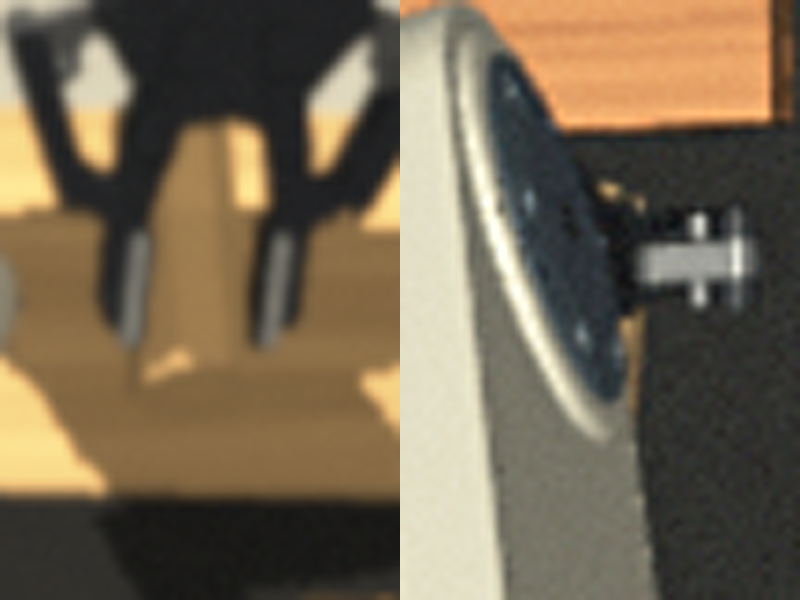

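The scene crop shows the handle under the palm with its foot near (160,375). The top crop shows it reaching from about y=180 to y=410. So it still leans about 18° with its top touching the palm. I'll finish the righting against the hinge-side wall, where the lid edge pushes the upper half.

>>> {"name": "step_arm", "arguments": {
  "motion": [
    {"claw": 20,"turn": 0,"delta_pos": [-35,7,0]},
    {"claw": 20,"turn": 0,"delta_pos": [-35,7,0]},
    {"claw": 20,"turn": 0,"delta_pos": [-35,7,0]},
    {"claw": 20,"turn": 0,"delta_pos": [-35,7,0]},
    {"claw": 20,"turn": 0,"delta_pos": [-35,7,0]},
    {"claw": 20,"turn": 0,"delta_pos": [-35,7,0]},
    {"claw": 20,"turn": 0,"delta_pos": [-32,7,0]},
    {"claw": 20,"turn": 0,"delta_pos": [0,0,0]}
  ]
}}

```text
clock: 19.28
eef_pos: [619.7, 186.1, 145.8]
tcp_rot: [3.141, 0.002, -3.123]
contact_force: [-0.5, -1.1, -1.6]
opening: 0.408
grasp_force: 20.6
```

>>> {"name": "step_arm", "arguments": {
  "motion": [
    {"claw": 20,"turn": 0,"delta_pos": [0,0,35]},
    {"claw": 20,"turn": 0,"delta_pos": [0,0,35]},
    {"claw": 20,"turn": 0,"delta_pos": [0,0,25]},
    {"claw": 20,"turn": 0,"delta_pos": [0,0,10]},
    {"claw": 20,"turn": 0,"delta_pos": [0,0,2]},
    {"claw": 20,"turn": 0,"delta_pos": [0,0,0]}
  ]
}}

```text
clock: 19.78
eef_pos: [614.4, 184.9, 40.3]
tcp_rot: [-3.141, -0.002, -3.122]
contact_force: [-1.4, 0.5, -0.3]
opening: 0.413
grasp_force: 20.6
```

>>> {"name": "step_arm", "arguments": {
  "motion": [
    {"claw": 20,"turn": 0,"delta_pos": [4,0,0]},
    {"claw": 20,"turn": 0,"delta_pos": [4,0,0]},
    {"claw": 20,"turn": 0,"delta_pos": [3,0,0]},
    {"claw": 20,"turn": 0,"delta_pos": [3,0,0]},
    {"claw": 20,"turn": 0,"delta_pos": [2,0,0]},
    {"claw": 20,"turn": 0,"delta_pos": [2,0,0]}
  ]
}}

```text
clock: 20.28
eef_pos: [602.6, 185.9, 44.5]
tcp_rot: [3.139, 0.013, -3.122]
contact_force: [18.5, -0.9, -5.0]
opening: 0.414
grasp_force: 26.2
```

>>> {"name": "step_arm", "arguments": {
  "motion": [
    {"claw": 20,"turn": 0,"delta_pos": [2,0,0]},
    {"claw": 20,"turn": 0,"delta_pos": [2,0,0]}
  ]
}}

```text
clock: 20.45
eef_pos: [600.8, 186.1, 45.1]
tcp_rot: [3.138, 0.017, -3.122]
contact_force: [24.4, -1.5, -5.9]
opening: 0.412
grasp_force: 29.8
```

>>> {"name": "step_arm", "arguments": {
  "motion": [
    {"claw": 20,"turn": 0,"delta_pos": [2,0,0]},
    {"claw": 20,"turn": 0,"delta_pos": [2,0,0]}
  ]
}}

```text
clock: 20.62
eef_pos: [599.3, 186.4, 45.9]
tcp_rot: [3.137, 0.022, -3.122]
contact_force: [30.2, -3.6, -7.4]
opening: 0.405
grasp_force: 33.8
```

>>> {"name": "step_arm", "arguments": {
  "motion": [
    {"claw": 20,"turn": 0,"delta_pos": [-5,0,0]},
    {"claw": 20,"turn": 0,"delta_pos": [-5,0,0]},
    {"claw": 20,"turn": 0,"delta_pos": [0,0,0]}
  ]
}}

```text
clock: 20.87
eef_pos: [600.7, 185.2, 43.1]
tcp_rot: [3.141, 0.003, -3.123]
contact_force: [4.6, 0.9, 0.5]
opening: 0.412
grasp_force: 33.7
```

>>> {"name": "step_arm", "arguments": {
  "motion": [
    {"claw": 20,"turn": 0,"delta_pos": [0,0,1]},
    {"claw": 20,"turn": 0,"delta_pos": [0,0,1]},
    {"claw": 20,"turn": 0,"delta_pos": [0,0,0]}
  ]
}}

```text
clock: 21.12
eef_pos: [600.8, 185.3, 40.7]
tcp_rot: [3.141, 0.004, -3.122]
contact_force: [7.2, 0.0, 5.4]
opening: 0.408
grasp_force: 34.7
```

>>> {"name": "step_arm", "arguments": {
  "motion": [
    {"claw": 44,"turn": 0,"delta_pos": [0,0,0]},
    {"claw": 44,"turn": 0,"delta_pos": [0,0,0]},
    {"claw": 44,"turn": 0,"delta_pos": [0,0,-4]},
    {"claw": 44,"turn": 0,"delta_pos": [0,0,-4]},
    {"claw": 44,"turn": 0,"delta_pos": [0,0,-6]},
    {"claw": 44,"turn": 0,"delta_pos": [0,0,-6]},
    {"claw": 44,"turn": 0,"delta_pos": [0,0,-4]},
    {"claw": 44,"turn": 0,"delta_pos": [0,0,0]}
  ]
}}

```text
clock: 21.78
eef_pos: [599.6, 185.0, 64.6]
tcp_rot: [3.141, 0.002, -3.122]
contact_force: [0.7, 0.3, 1.0]
opening: 0.51
grasp_force: 0.0
```

```bash
python3 - <<'E'
from h import *
g=grab_frame("scene");f=grab_frame("top");pickle.dump((f,g),open("l.pkl","wb"))
s=sense();p=s["eef_pos"];print(p,s["contact_force"],s["opening"])
im=g["img"].astype(int)
u,v=proj(g,np.array([597,185,40.])).astype(int);print(u,v)
for n,q in dict(c0=(585,185,3),c18=(600,185,3),e=(562,185,67),t=(580,185,103)).items(): print(n,proj(g,np.array(q,float)),proj(f,np.array(q,float)))
hsv=cv2.cvtColor(g["img"],cv2.COLOR_RGB2HSV)
# pale wood: hue higher than case's orange
for r in range(v-50,v+40,3): print(r," ".join("%2d"%x if hsv[r,c,2]>60 else " ." for c,x in zip(range(u-24,u+24,2),hsv[r,u-24:u+24:2,0])))
E
```

```text
[599.13875738 184.85319179  63.61455067] [-0.04902906 -0.38951666 -0.4299018 ] 0.5148816800505701
431 227
c0 [427.47309091 238.211586  ] [223.67729902 201.40113981]
c18 [428.95617562 242.55795596] [223.7868292  195.87564584]
e [429.82829808 206.47858768] [217.97275215 206.52426869]
t [434.48354844 195.99604045] [214.71753001 197.08015804]
177 23 30 30 23 30 30 21  .  .  .  .  .  .  .  .  .  .  .  .  .  .  .  .  .
180  .  .  .  . 24 15 13 13  .  .  .  .  .  .  .  .  .  .  .  .  .  .  .  .
183 10  .  .  . 20 13 13 13 12  .  .  .  .  .  .  .  .  .  .  .  .  .  .  .
186 12  .  .  . 13 13 13 13  .  .  .  .  .  .  .  .  .  .  .  .  .  .  .  .
189 13  .  .  . 13 13 13 12  .  .  .  .  .  .  .  .  .  .  .  .  .  .  .  .
192 13  .  .  . 13 13 14  .  .  .  .  .  .  . 11 12 13 13 12 12  .  .  .  .
195 13 12  .  . 11 13  .  .  .  .  .  .  . 13 13 13 13 13 13 13 12  .  .  .
198 13 13  .  .  .  .  .  .  .  .  . 17 17 17 17 17 15 14 13 13 13  .  .  .
201 13 13 11  .  .  .  .  .  .  . 16 18 17 17 17 17 17 17 17 15 13  .  .  .
204 13 13 13 13 13 11  .  .  .  . 17 17 17 17 17 17 17 17 17 17 17  .  .  .
[... 820 characters left out ...]
.  .  .  .  .  .
240  .  .  .  .  .  .  . 17 17 17 17 17 18 17 17 17 17  .  .  .  .  .  .  .
243  .  .  .  .  .  .  . 17 17 17 17 17 17 17 17 17 17  .  .  .  .  .  .  .
246  .  .  .  .  .  .  . 18 16 17 17 17 17 17 17 17  .  .  .  .  .  .  .  .
249  .  .  .  .  .  .  .  .  .  . 19 17 17 16  .  .  .  .  .  .  .  .  .  .
252  .  .  .  .  .  .  .  .  .  .  .  .  .  .  .  .  .  .  .  .  .  .  .  .
255  .  .  .  .  .  .  .  .  .  .  .  .  .  .  .  .  .  .  .  .  .  .  .  .
258  .  .  .  .  .  .  .  .  .  .  .  .  .  .  .  .  .  .  .  .  .  .  .  .
261  .  .  .  .  .  .  .  .  .  .  .  .  .  .  .  .  .  .  .  .  .  .  .  .
264  .  .  .  .  .  .  .  .  .  .  .  .  .  .  .  .  .  .  .  .  .  .  .  .
```

```bash
python3 - <<'E'
from h import *
f,g=pickle.load(open("l.pkl","rb"))
hsv=cv2.cvtColor(g["img"],cv2.COLOR_RGB2HSV)
for r in range(192,253,2): print(r," ".join("%3d"%x for x in hsv[r,411:453:2,2]))
def corners(xc,d):
    c,s=np.cos(d),np.sin(d); P=np.array([xc,185,3.]); ax=np.array([-s,0,c]); n=np.array([c,0,s])
    return dict(low=P,front=P+36*n,topback=P+100*ax,topfront=P+100*ax+36*n)
for xc,d in((588,0),(583,.31),(588,.38)): print(xc,d,{k:proj(g,v).round(1) for k,v in corners(xc,d).items()})
E
```

```text
192  35  38 121 139 100  47  28  33  38  36  35  50  84 151 161 158 139 108  50  32  37
194  35  37 105 190  77  33  34  40  38  38  39  86 123 211 220 220 218 208 106  31  35
196  36  36  49  92  40  34  37  37  34  35  63 110 114 181 220 222 222 222 132  30  34
198  43  36  35  43  43  37  38  34  33  70 119 137 138 141 165 189 205 216 148  37  36
200  65  40  39  37  41  40  37  36  52 125 141 140 148 148 142 141 150 180 160  38  35
202 109  42  41  37  38  38  38  36  80 136 140 143 157 154 145 131 140 142 116  32  35
204 200 165 164  97  35  37  41  46  98 133 140 142 149 147 142 134 140 139  99  31  33
206 226 226 224 122  36  36  54  73 107 135 143 142 142 141 142 139 141 140  90  43  53
208 168 161 155  71  35  46 112  94 110 139 146 144 148 152 156 155 148 139  75  64 106
210 158 123 130  46  37  58 119  89 115 141 147 145 152 156 160 159 147 133  50  88 110
212 132 122 115  36  35  70 119  87 121 143 158 147 154 158 161 158 145 123  38 109  93
214 127 126 106  38  41  82 117  91 132 145 162 154 155 160 160 159 142 102  41 113  77
216 130 130 121  54  39 101 115 101 138 148 
[... 1347 characters left out ...]
  26  24  25  26
248  49  50  51  50  50  49  51  70 106 120 121 121  90  36  26  24  26  26  24  26  26
250  50  50  51  50  50  50  49  49  48  49  49  51  50  46  38  30  25  25  25  26  26
252  51  50  51  52  51  50  50  49  50  48  49  49  50  48  49  46  31  28  26  24  26
588 0 {'low': array([427.8, 239.1]), 'front': array([431.4, 249.8]), 'topback': array([435.4, 198.1]), 'topfront': array([439.5, 208. ])}
583 0.31 {'low': array([427.3, 237.6]), 'front': array([431.6, 243.4]), 'topback': array([431.2, 191.1]), 'topfront': array([435.7, 195.1])}
588 0.38 {'low': array([427.8, 239.1]), 'front': array([432.2, 243.7]), 'topback': array([430.8, 191.7]), 'topfront': array([435.5, 194.4])}
```

The pixel profile fits an upright handle (δ=0): foot front edge at row 249, top face between rows 198 and 207. It righted itself and is standing free on the mat. I'll re-grip it centred and firmly.

>>> {"name": "step_arm", "arguments": {
  "motion": [
    {"claw": 46,"turn": 0,"delta_pos": [-4,0,0]},
    {"claw": 46,"turn": 0,"delta_pos": [-3,0,0]},
    {"claw": 46,"turn": 0,"delta_pos": [0,0,-2]},
    {"claw": 40,"turn": 0,"delta_pos": [0,0,0]},
    {"claw": 36,"turn": 0,"delta_pos": [0,0,0]},
    {"claw": 30,"turn": 0,"delta_pos": [0,0,0]},
    {"claw": 25,"turn": 0,"delta_pos": [0,0,0]},
    {"claw": 25,"turn": 0,"delta_pos": [0,0,0]}
  ],
  "force": 40
}}

```text
clock: 22.55
eef_pos: [606.1, 185.0, 65.4]
tcp_rot: [3.142, 0.0, -3.122]
contact_force: [1.0, 0.4, 0.8]
opening: 0.416
grasp_force: 39.7
```

>>> {"name": "step_arm", "arguments": {
  "motion": [
    {"claw": 25,"turn": 0,"delta_pos": [0,0,0]},
    {"claw": 25,"turn": 0,"delta_pos": [0,0,-4]},
    {"claw": 25,"turn": 0,"delta_pos": [0,0,-10]},
    {"claw": 25,"turn": 0,"delta_pos": [0,0,-20]},
    {"claw": 25,"turn": 0,"delta_pos": [0,0,-25]},
    {"claw": 25,"turn": 0,"delta_pos": [0,0,-25]},
    {"claw": 25,"turn": 0,"delta_pos": [0,0,-20]},
    {"claw": 25,"turn": 0,"delta_pos": [0,0,0]}
  ]
}}

```text
clock: 23.22
eef_pos: [608.4, 185.7, 174.7]
tcp_rot: [3.14, 0.007, -3.122]
contact_force: [0.7, 0.0, -0.3]
opening: 0.416
grasp_force: 40.0
```

>>> {"name": "step_arm", "arguments": {
  "motion": [
    {"claw": 25,"turn": 0,"delta_pos": [8,0,0]},
    {"claw": 25,"turn": 0,"delta_pos": [18,0,0]},
    {"claw": 25,"turn": 0,"delta_pos": [24,0,0]},
    {"claw": 25,"turn": 0,"delta_pos": [24,0,0]},
    {"claw": 25,"turn": 0,"delta_pos": [22,0,0]},
    {"claw": 25,"turn": 0,"delta_pos": [14,0,0]},
    {"claw": 25,"turn": 0,"delta_pos": [7,0,0]},
    {"claw": 25,"turn": 0,"delta_pos": [0,0,0]}
  ]
}}

```text
clock: 23.88
eef_pos: [486.7, 182.3, 168.5]
tcp_rot: [-3.141, -0.002, -3.122]
contact_force: [-0.4, 0.6, -0.9]
opening: 0.411
grasp_force: 39.9
```

>>> {"name": "step_arm", "arguments": {
  "motion": [
    {"claw": 25,"turn": 0,"delta_pos": [0,0,0]},
    {"claw": 25,"turn": 0,"delta_pos": [0,0,0]},
    {"claw": 25,"turn": 0,"delta_pos": [0,0,0]},
    {"claw": 25,"turn": 0,"delta_pos": [0,0,0]},
    {"claw": 25,"turn": 0,"delta_pos": [0,0,0]},
    {"claw": 25,"turn": 0,"delta_pos": [0,0,0]}
  ]
}}

```text
clock: 24.38
eef_pos: [489.3, 182.7, 169.1]
tcp_rot: [-3.142, -0.0, -3.123]
contact_force: [-0.8, 0.5, -0.8]
opening: 0.418
grasp_force: 39.9
```

```bash
python3 - <<'E'
from h import *
g=grab_frame("scene");s=sense();p=s["eef_pos"];print(p,s["clock"],s["opening"],s["grasp_force"])
for dx,dz in((18,37),(-18,37),(18,-63),(-18,-63)): print(dx,dz,proj(g,p+[dx,0,dz]))
# lid outline: project shut lid top corners
for q in((562,287,67),(562,87,67),(412,287,67),(412,87,67)): print(q,proj(g,np.array(q,float)))
hsv=cv2.cvtColor(g["img"],cv2.COLOR_RGB2HSV)
u,v=proj(g,p+[18,0,-63]).astype(int)
for r in range(v-46,v+12,2): print(r," ".join("%3d"%x for x in hsv[r,u-20:u+20:2,2]))
S=pickle.load(open("scene.pkl","rb"))["img"].astype(int)
d=np.abs(S-g["img"].astype(int)).max(2)
print("bystanders changed px: tin",(d[170:196,304:334]>40).sum(),"glue",(d[228:300,308:342]>40).sum(),"screwdriver",(d[244:318,120:210]>40).sum())
E
```

```text
[489.23649459 182.67174919 169.19415382] 24.4333 0.4163378300210757 39.920303975395655
18 37 [433.53198598 132.95922879]
-18 37 [429.77813393 126.13848452]
18 -63 [426.15324936 176.99467477]
-18 -63 [422.84290931 169.13504109]
(562, 287, 67) [479.19784736 207.45433246]
(562, 87, 67) [382.30144383 205.53926211]
(412, 287, 67) [459.77107655 173.21106379]
(412, 87, 67) [374.91900688 171.4756992 ]
130 132 127  74  52  42  37  37  36  37 100 142 142 144 145 143 142 140  93  31  34
132 132 132 126 121  98  40  35  36  51 131 145 149 157 160 159 151 141  79  32  34
134 136 135 135 134 121  41  36  64  85 133 145 151 158 163 162 150 137  60  70  60
136 142 143 142 142 115  37  37  98 110 132 144 154 160 163 162 148 133  44 109  84
138 142 141 142 142  95  36  39 109 109 136 147 155 161 163 162 146 126  45 114  77
140 131 132 131 131  80  32  45 113 101 143 148 158 162 162 161 145 108  56 116  65
142 126 128 128 125  70  35  54 118 103 145 149 158 163 163 159 145  89  67 117  54
144 127 127 125 124  78  36  68 120 110 145 151 161 163 163 154 143  77  78 112  49
146 132 132 133 134 109  42  77
[... 1082 characters left out ...]
97 146 139 139 158 155 154 154 142 129  76  66  66  67  66  65
174 221 221 223 226 226 216 129 129 152 153 152 149 134 129 184 202 202 203 202 203
176 230 230 230 230 230 229 188 121 118 119 118 118 113 112 146 220 230 230 230 230
178 225 225 225 225 225 225 223 157 113 109 109 109 109 110 110 146 195 197 196 196
180 223 223 222 222 221 221 222 215 151 106 106 106 105 104 106 106 107 107 107 106
182 228 228 228 227 227 227 226 222 208 131 110 109 109 110 110 110 109 109 110 109
184 227 223 222 222 222 220 186 137 135 117 110 109 109 110 110 110 110 110 111 111
186 226 175 135 134 134 131 111 110 109 109 109 109 110 109 110 110 110 109 109 109
bystanders changed px: tin 0 glue 0 screwdriver 0
```

```bash
python3 -c "
from rig import *
print(sign_off())"
```

```text
the job is handed in; nothing more can be done
None
```

I closed the lid and handed in with the handle gripped upright, about 4 cm above the case; the tin, glue bottle and screwdriver show no change in the images. The hole should be facing up: I never saw it clearly, but the end now facing down is plain.

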